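# Load a counting chamber and index it under the viewer

## Robot

A 6-joint arm with a two-finger parallel gripper is mounted at the origin on the work surface. World frame = base frame: x ahead of the robot, y to its left, z up, the work surface at z = 0. Lengths are in m, angles in rad, forces in N, time in s.
With the tool pointing down it reaches from about 0.35 to 1 m from the base axis. Payload 7.1 kg.
Tool frame: the origin (TCP) lies between the finger pads; the fingertips stand 22 mm ahead of it and the grasp point (between the pads) lies 3 mm ahead of it; z points along the fingers, y is the line along which they close (so a half turn about z gives the same grasp; the last joint's range is limited). The gripper opens to 85 mm and grips with 20 to 120 N. Pads are 22 mm wide; open, the fingers measure 114 mm over their backs; the gripper's body (76 mm by 85 mm) begins 54 mm behind the grasp point. The pads swing forward as they close: fully open they stand 13 mm farther back than shut.
Start: joints at [1.096, 0.423, 1.63, -0, 1.089, -0.019], TCP at [0.275, 0.561, 0.253] pointing down, gripper open.
Joint ranges: [-3, 3], [-0.9, 2.11], [0.09, 2.58], [-1.31, 4.45], [0.11, 2.69], [-2.54, 2.54]. Speed limits (rad/s): [2.39, 2.39, 3.01, 3.14, 3.14, 3.14].

## Interface

Orientations are given as a unit quaternion [w, x, y, z].
In Python, from rig import goto, movel, move_joints, set_gripper, sleep, solve_ik, read_camera, calibration, MotionError, close_job, get_clock, get_joint_pos, get_dq, get_joint_efforts, get_eef_pos, get_tool_rot, get_wrist_force, get_torque, get_finger_gap, get_grasp_force gives the robot as it stands. The module is installed in compiled form; this text tells all that it offers. Calls block until the motion is done:
- goto(position, orientation): joint-space move of the TCP to a pose.
- movel(position, orientation=None, vel=0.15, guard=None): straight line of the TCP; orientation=None keeps the orientation; vel is the mean speed in m/s. With guard (N) it stops when the force on the tool has changed by that much, and returns True; else False.
- move_joints(angles): joint-space move.
- set_gripper(opening, f_grip=None): opening from 0.0 (shut) to 1.0 (fully open); f_grip is the grip in N (None keeps the last); returns when the fingers have stopped.
- sleep(seconds).
- solve_ik(position, orientation): joint angles nearest the present ones, or None.
- read_camera(name): name is "scene" or "top" or "wrist"; returns the picture (400x640x3 uint8, red, green, blue); there is no depth.
- calibration(name): a dict with "K" (3x3 intrinsics, pixels), "R" (3x3) and "t" (3): a world point X has camera coordinates R X + t. Camera axes: x right, y down, z forward; pixel columns grow to the right and rows downward; lengths in m; the calibration is good to about 2 mm. A picture is of the moment at which its call begins: read the wrist's pose just before it. calibration takes no time and is no camera call; for the wrist camera it gives the pose at the moment of the call.
A pose or a line that the arm cannot do raises MotionError and nothing moves.
- close_job(): hands the job in; it is judged then, once.
Readings, each from a call of its own:
- get_clock(): time.
- get_joint_pos(): joint angles.
- get_dq(): joint speeds.
- get_joint_efforts(): joint torques, N m.
- get_eef_pos(): TCP position.
- get_tool_rot(): TCP orientation.
- get_wrist_force(): force on the tool from outside, world axes, zero at the start.
- get_torque(): the same for the moment, N m.
- get_finger_gap(): opening from 0.0 (shut) to 1.0 (fully open).
- get_grasp_force(): force on a finger pad.
Only numpy, scipy, OpenCV 4.12 (cv2) and the standard library are available. Lean on these libraries where they do the work, as an engineer would, in place of code of your own. Each camera call takes 0.05 s, during which the arm holds its last target. There are 200 camera calls.

## Task

Lift the clip on the turntable, slide the counting chamber lying on its rest into the slot beneath it until it is fully home against the end stop, and lower the clip onto it again. Then work the ratchet lever with full strokes, letting it spring back after each one, until the chamber stands squarely under the viewer, and do not turn it past. Leave the lever at rest and the other things on the bench where they are.

Things in the scene. Friction and masses are not known exactly. Their poses are not given: they have to be found in the camera images.
- viewer: White bench instrument, fixed, with a round foot of radius 85 mm. Origin on the vertical axis of its turntable, at bench level; z up; x points away from the robot, give or take 0.25 rad. Seen from above, counterclockwise from x: the viewer's post and arm stand at 100 degrees, the lever rests at -125 degrees. A round plate of radius 62 mm on the turntable has its top 54 mm above the bench.
- viewer_arm (a point): Point on top of the viewer's flat grey arm, 116 mm above the bench, above where the chamber's middle belongs at the end. Arm 36 mm wide, 18 mm thick, from 35 mm to 155 mm from the turntable's axis, an eyepiece below it down to 90 mm; its post stands 125 to 150 mm from the axis.
- turntable (a joint): Turntable angle (rad), growing counterclockwise from above. 0: the slot is squarely under the viewer's arm. Starts between -2.4 and -1.6. A drag brake (0.5 N m) holds it where it is left. Its rim (radius 84 mm, top at 36 mm) carries ten steel pins (8 mm thick, tops at 46 mm, on radius 78 mm, 0.628 rad apart) that the lever's pawl pushes.
- station (a point): On the turntable's plate, 54 mm above the bench, 51.5 mm from its axis: the middle of the chamber's underside when home in the slot. x radially outward (the open side), z up. End stop: a strip 8 mm high, its face at x = -37.5 mm. Side rails 4 mm high, 42 mm apart, at x = -33.5 to -3.5 mm. A chamber that is home sticks out 27 mm beyond the plate, over the pins.
- clip (a joint): Angle of the clip (rad): 0 fully down (without a chamber), growing as its bar is lifted, stop at 0.95. It rests on a chamber at about 0.03. Stiff hinge (0.05 N m): it stays where it is left. Above about 0.3 rad the chamber slides in freely from outside; even at 0.95 the clip overhangs the inner end of the slot.
- clip_bar (a point): Middle of the clip's handle: a steel bar 8 mm thick, parallel to the station's y axis, 42 mm long, on a thin post at each end (34 mm clear between them). Clip down: 49 mm outward from the hinge, 18 mm above it, 84 mm above the bench, with 12 mm free below the bar. Axes turn with the clip.
- clip_hinge (a point): Middle of the clip's hinge axis, which is parallel to the station's y axis, 66 mm above the bench and 73.5 mm from the station, beyond the turntable's centre. Lifting swings the bar up and back towards the hinge.
- lever (a joint): Ratchet lever (rad), 0 at rest, growing counterclockwise from above about the turntable's axis; firm stop at 0.87; springs back to 0 when let go. A stroke to the stop leaves the turntable at a whole number of teeth (0.628 rad) short of 0, or at 0; the first one moves it 0.24 to 0.87 rad. On the way back the turntable stays. About 8 N at the grip; rises steeply at the stop.
- lever_grip (a point): In the lever's upright round handle, 125 mm from the turntable's axis, 80 mm above the bench. Grey sleeve 16 mm thick from 55 to 100 mm above the bench, on a 13 mm post that goes down to the lever's flat arm at 27 mm.
- chamber: Counting chamber, a pale glass plate 75 x 35 x 5 mm (x, y, z) with two thin lines across its upper face, 32 g. Origin in the middle of its underside. Its two ends are alike. At the start it lies lengthwise on the rest, overhanging it on all sides, underside 30 mm above the bench.
- rest: Grey block on which the chamber lies, 50 x 22 mm, top at 30 mm, on a foot 70 x 50 x 6 mm; fixed. Origin at the middle of its underside, x along the chamber.
- tube_rack: Green rack with small tubes, 60 x 110 mm, 58 mm high, fixed. Bystander.
- marker: Marker pen lying on the bench, 127 mm long. Bystander.
- vial: Small capped vial, 45 mm high, standing. Bystander.
- dish: Closed round culture dish, 90 mm across, 15 mm high. Bystander.
- reagent: White bottle, 60 mm across, 110 mm high. Bystander.
- pipette: Pipette lying on the bench beyond the instrument, 240 mm long. Bystander.
- slide_box: Blue slide box, 50 x 90 x 32 mm. Bystander.
Mind the look-alikes: they are no part of the job. There is more than one size of the chamber; the one meant has the size given above.

How it is judged:
On the way, in this order (a step that is already met when the one before it is completed fails the run):
1. the clip is lifted (value of joint clip above 0.3 rad), for 0.05 s.
2. the chamber lies fully home in its slot, under the lifted clip (value of joint clip above 0.15 rad and x of chamber in the frame of station between -0.004 and 0.004 m and y of chamber in the frame of station between -0.0045 and 0.0045 m and z of chamber in the frame of station between -0.003 and 0.002 m), for 0.2 s.
3. the clip is lowered onto the chamber (value of joint clip below 0.07 rad and x of chamber in the frame of station below 0.005 m and contact force between the fingers and chamber below 0.1 N), for 0.2 s.
4. first stroke of the lever (value of joint lever above 0.6 rad), for 0.05 s.
5. lever back (value of joint lever below 0.2 rad), for 0.05 s.
6. second stroke of the lever (value of joint lever above 0.6 rad), for 0.05 s.
7. lever back again (value of joint lever below 0.2 rad), for 0.05 s.
8. chamber brought under the viewer by a further stroke of the lever (value of joint lever above 0.6 rad and value of joint turntable above -0.07 rad), for 0.05 s.
At the end, for the whole second after the job is handed in: The chamber lies home in its slot (within 5 mm of the station point each way, flat on the plate) with the clip down on it (clip angle below 0.07 rad), the turntable stands at 0 within 0.07 rad, the lever is back at rest (below 0.1 rad) and nothing moves (value of joint turntable between -0.07 and 0.07 rad and value of joint lever below 0.1 rad and value of joint clip below 0.07 rad and x of chamber in the frame of station between -0.005 and 0.005 m and y of chamber in the frame of station between -0.005 and 0.005 m and z of chamber in the frame of station between -0.003 and 0.002 m and linear speed of chamber below 0.02 m/s); the robot touches nothing.
It fails at once if the turntable is turned past the viewer (value of joint turntable above 0.15 rad).
It fails at once if a bystander is pushed away by more than 30 mm (distance of any of marker, vial, dish, reagent, pipette, slide_box from where it was at the start of the episode above 0.03 m).
It also fails if it takes over 72 s, if anything falls off the work surface, if the arm or the gripper's body presses on something with over 40 N, if the wrist force passes 120 N, or if a joint passes its speed limit or range.

## Working session

There is one attempt and no reset: what is moved stays moved. The work goes in short steps, each a Python script; the robot and the scene stay as the last script left them, time stands still between calls to the robot, and variables do not carry over. Pictures are saved under pics/ and viewed, at most 10 in all, crops included, and the job is handed in when it is done.

```bash
mkdir -p pics
python3 - <<'E'
from rig import *
import cv2,numpy as np
for n in("scene","top"):
    im=read_camera(n); cv2.imwrite(f"pics/{n}0.png",im[:,:,::-1]); c=calibration(n)
    print(n,np.round(c["K"],1).tolist(),np.round(c["R"],3).tolist(),np.round(c["t"],3).tolist())
print(get_clock(),get_tool_rot(),get_finger_gap())
E
```

```text
scene [[457.9, 0.0, 314.7], [0.0, 457.9, 194.1], [0.0, 0.0, 1.0]] [[0.73, 0.683, -0.011], [0.583, -0.632, -0.51], [-0.355, 0.367, -0.86]] [-0.349, -0.29, 1.427]
top [[492.9, 0.0, 316.8], [0.0, 492.9, 200.4], [0.0, 0.0, 1.0]] [[-0.015, -1.0, -0.027], [-0.983, 0.02, -0.184], [0.185, 0.024, -0.983]] [-0.02, 0.533, 1.182]
0.1 [-1.83310541e-04  2.25932422e-01  9.74142717e-01 -6.88797136e-04] 1.0003483095883674
```

View pics/top0.png

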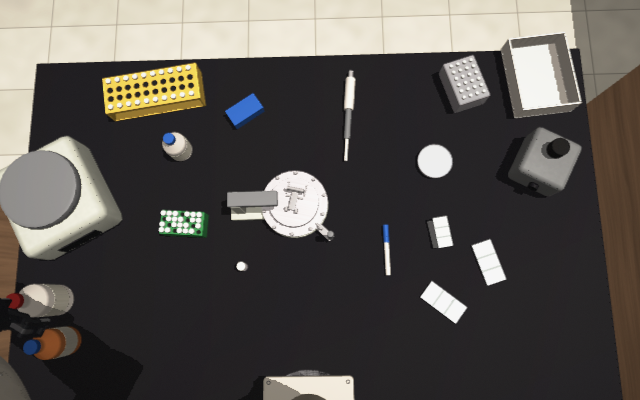

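View pics/scene0.png

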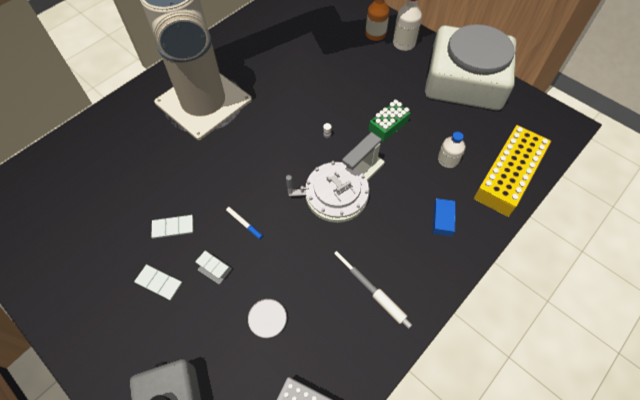

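Candidates for the chamber in the top picture are (440,232), which is small with a grey block showing, (488,262) and (443,302), which are both larger and flat on the bench. By size (about 33 px for 75 mm) and the block underneath, I choose (440,232). I'll check it in a close crop.

Run:
```python
import cv2,numpy as np
t=cv2.imread("pics/top0.png");s=cv2.imread("pics/scene0.png")
a=cv2.resize(t[210:325,415:515],(400,460),interpolation=cv2.INTER_CUBIC)
b=cv2.resize(s[205:305,130:230],(400,400),interpolation=cv2.INTER_CUBIC)
b=cv2.copyMakeBorder(b,0,60,0,0,cv2.BORDER_CONSTANT)
cv2.imwrite("pics/crop1.png",np.hstack([a,b]))
a=cv2.resize(t[165:245,222:342],None,fx=5,fy=5,interpolation=cv2.INTER_CUBIC)
cv2.imwrite("pics/crop2.png",a)
```

```text
(no output)
```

View pics/crop1.png

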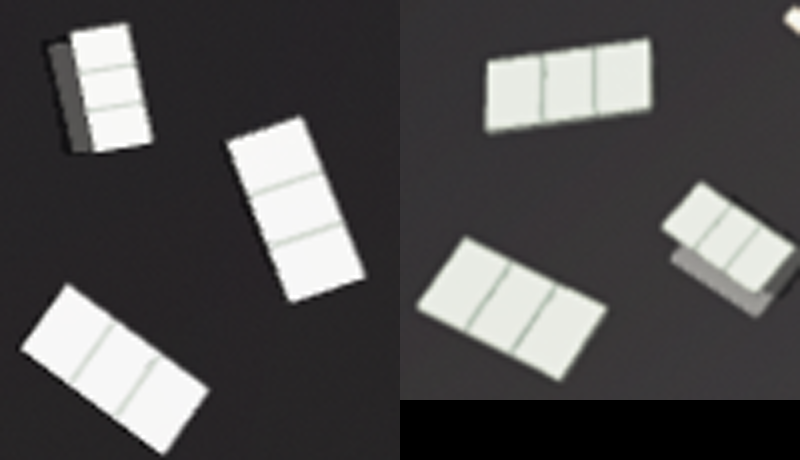

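View pics/crop2.png

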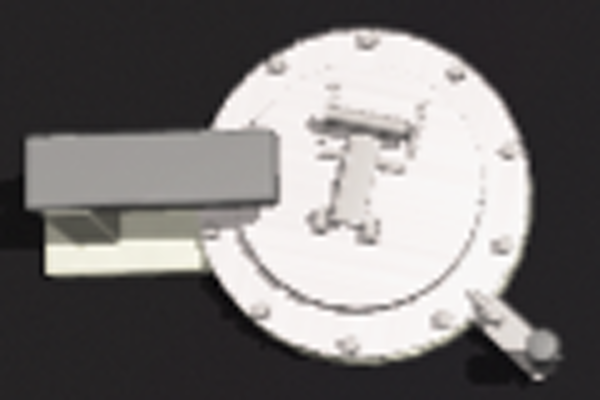

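The crop shows the small chamber at top-image (440,232) clearly raised on the grey rest, so the choice holds. The two others are larger and lie flat. In the viewer crop the rim pins show clearly, the clip bar is at top-image (295,190), and the lever handle is at (330.6,234). The slot opens away from the robot.

```bash
cat > h.py <<'E'
from rig import *
import cv2,numpy as np
from scipy.spatial.transform import Rotation as Ro
from scipy.optimize import least_squares
def ray(c,uv,z):
    uv=np.atleast_2d(np.array(uv,float)); d=np.c_[uv,np.ones(len(uv))]@np.linalg.inv(c["K"]).T@c["R"]
    o=-c["R"].T@c["t"]; return o+d*((z-o[2])/d[:,2])[:,None]
def quat(yaw,tilt=0,axis=None):
    """tool down, tool y (closing line) along world heading yaw; then rotated by tilt about world axis"""
    y=np.array([np.cos(yaw),np.sin(yaw),0]);z=np.array([0,0,-1.]);R=Ro.from_matrix(np.c_[np.cross(y,z),y,z])
    if axis is not None: R=Ro.from_rotvec(tilt*np.asarray(axis))*R
    q=R.as_quat(); return q[[3,0,1,2]]
def snap(n,name):
    c=calibration(n); im=read_camera(n); cv2.imwrite(f"pics/{name}.png",im[:,:,::-1]); return c,im
E
python3 - <<'E'
from h import *
c=calibration("top"); o=np.array([222,165]);s=lambda p:o+np.array(p,float)/5-0.4
pins=ray(c,s([(367,40),(278,65),(457,73),(508,150),(502,244),(443,320),(347,345),(261,310),(210,230)]),0.044)[:,:2]
def f(p):
    d=pins-p[:2];a=np.arctan2(d[:,1],d[:,0]); k=np.round((a-p[2])/(np.pi/5)); t=p[2]+k*np.pi/5
    return (d-.078*np.c_[np.cos(t),np.sin(t)]).ravel()
m=pins.mean(0)
r=min((least_squares(f,[*m,ph]) for ph in(0,.2,.4)),key=lambda r:r.cost)
print("axis",r.x,"res mm",np.round(f(r.x)*1000,1).tolist()); A=r.x[:2]
arm=ray(c,s([(25,136),(278,130),(278,203),(25,207)]),.116)[:,:2]; print("arm",arm.round(3).tolist())
an=lambda p:(np.arctan2(*(p-A)[::-1]),np.hypot(*(p-A)))
print("armdir",an(arm[[0,3]].mean(0)),an(arm[1:3].mean(0)))
print("lever",an(ray(c,s((543,342)),.1)[0,:2])); 
b=ray(c,s([(317,118),(412,128)]),.088)[:,:2];print("bar mid",an(b.mean(0)),"bar normal",np.arctan2(*(b[0]-b[1])[::-1])-np.pi/2)
h=ray(c,s([(320,222),(370,230)]),.066)[:,:2];print("hinge",an(h.mean(0)))
co=ray(c,np.array([415,210])+np.array([(70,32),(128,24),(153,143),(93,152)])/4-.4,.035)[:,:2]
print("chamber",co.round(4).tolist(),co.mean(0),[np.hypot(*(co[i]-co[i-1])) for i in range(4)],
 np.arctan2(*(co[:2].mean(0)-co[2:].mean(0))[::-1]))
E
```

```text
axis [ 0.52902599  0.02915066 -0.06904009] res mm [-0.2, 0.7, -0.6, -0.8, -0.4, -0.1, 0.2, 0.4, 0.5, 0.9, -0.1, -0.1, -0.0, 1.0, 0.2, -0.9, 0.3, -0.9]
arm [[0.545, 0.183], [0.546, 0.062], [0.511, 0.062], [0.511, 0.182]]
armdir (np.float64(1.5762130681986672), np.float64(0.1534048753986029)) (np.float64(1.5975703055970716), np.float64(0.03299314540784471))
lever (np.float64(-2.3223972740211813), np.float64(0.12429253727713556))
bar mid (np.float64(-0.24163518615939608), np.float64(0.025965199567336873)) bar normal -0.1278374996512437
hinge (np.float64(2.902676257698465), np.float64(0.022306312200571603))
chamber [[0.4858, -0.3168], [0.4902, -0.353], [0.4157, -0.3636], [0.4108, -0.3265]] [ 0.45063762 -0.3399714 ] [np.float64(0.07564643471312332), np.float64(0.036514832500995395), np.float64(0.07521769454836663), np.float64(0.037426372073865094)] 0.13525869922993464
```

Axis at (0.529, 0.029), chamber at (0.4506, -0.340) with heading 0.135 and size 75 x 36 mm. Both measurements agree with the description. Next is a close look with the wrist camera to refine the slot heading.

Run:
```python
from h import *
goto([.50,.03,.28],quat(-.22))
c,im=snap("wrist","w1"); print(get_clock(),get_joint_pos(),(-c["R"].T@c["t"]).round(3))
np.savez("w1.npz",**c)
A=np.array([.529,.029])
for hd in(-.24,):
    u=np.array([np.cos(hd),np.sin(hd)])
    for n,r,z in(("axis",0,.054),("bar",.027,.084),("hinge",-.022,.066),("st",.0515,.054)):
        X=np.r_[A+r*u,z];p=c["K"]@(c["R"]@X+c["t"]);print(n,(p[:2]/p[2]).round(1))
```

```text
2.225 [3.75685109e-02 2.06929989e-01 1.87434240e+00 1.53781785e-04
 1.06029752e+00 2.56108515e-01] [0.515 0.099 0.4  ]
axis [347.9 166.3]
bar [380.1 173. ]
hinge [326.  168.1]
st [399.6 167.3]
```

View pics/w1.png

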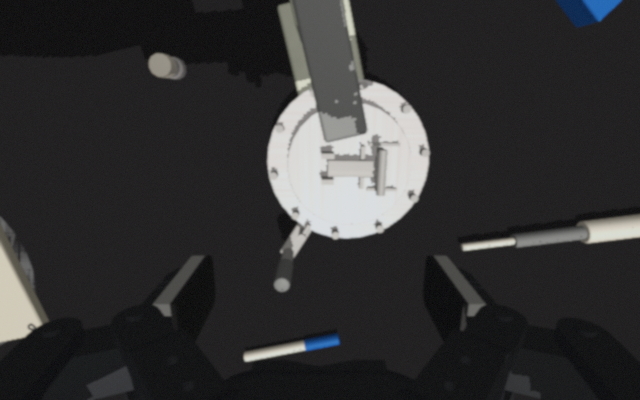

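The wrist view shows the turntable centred near (348,160), the clip bar at (381,172) and the hinge at (327,165). They match the projections from my fit to within about 3 px. I'll enlarge this view once to fix the heading.

Run:
```python
from h import *
im=cv2.imread("pics/w1.png")[120:210,310:430]
cv2.imwrite("pics/w1c.png",cv2.resize(im,None,fx=6,fy=6,interpolation=cv2.INTER_CUBIC))
```

```text
(no output)
```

View pics/w1c.png

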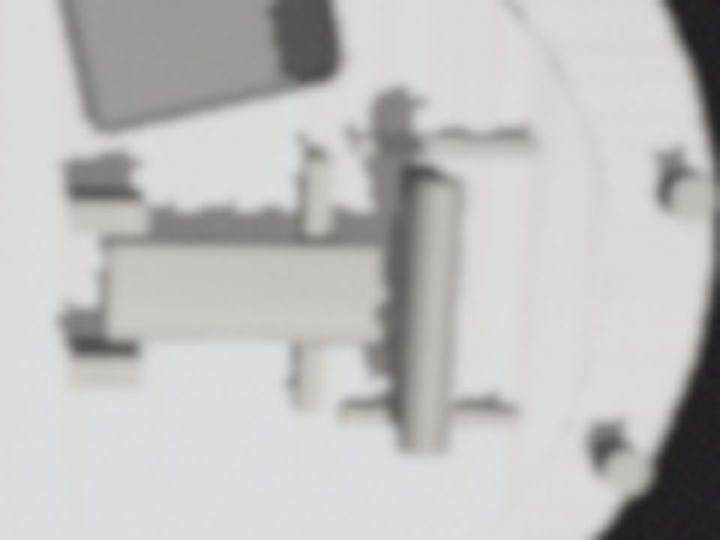

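Run:
```python
from h import *
c=dict(np.load("w1.npz")); s=lambda p:np.array([310,120])+np.array(p,float)/6-.42
g=lambda p,z:ray(c,s(p),z)[:,:2]
hd=lambda a:np.arctan2(*(a[1]-a[0])[::-1])
A=np.array([.529,.02915])
print("rails",hd(g([(345,132),(530,132)],.057)),hd(g([(340,410),(515,410)],.057)),"strip",hd(g([(105,240),(385,243)],.072)),hd(g([(110,337),(385,345)],.072)))
b=g([(436,180),(425,450)],.088);print("bar",hd(b)+np.pi/2,b.mean(0),np.hypot(*(b[1]-b[0])))
for n,m in(("bar",b.mean(0)),("hinge",g([(107,210),(103,370)],.066).mean(0)),("railmid",g([(435,132),(430,410)],.057).mean(0))):
    d=m-A;print(n,m,np.hypot(*d),np.arctan2(*d[::-1]))
lv=g([(-28,165)],.1)
l=ray(c,[(282,285)],.1)[0,:2]-A;print("lever",np.hypot(*l),np.arctan2(*l[::-1]))
```

```text
rails -0.21916805123605604 -0.21924748761102322 strip -0.22999908201114813 -0.24891691591411305
bar -0.21044947747885678 [0.55590512 0.02380226] 0.0412560735892834
bar [0.55590512 0.02380226] 0.02743143492211571 -0.196205769225642
hinge [0.50868636 0.03408461] 0.020904409298678973 2.9032877357057796
railmid [0.56155871 0.02346366] 0.03305153545735233 -0.17290475181829887
lever 0.12355706136497767 -2.332894404672772
```

```bash
cat >> h.py <<'E'
A=np.array([.529,.0292]); HD=-.22
u=np.array([np.cos(HD),np.sin(HD),0]); W=np.array([np.sin(HD),-np.cos(HD),0])
P=lambda r,z,y=0:np.array([A[0],A[1],0])+r*u+y*np.array([-u[1],u[0],0])+[0,0,z]
H=P(-.022,.066)
def clip_pose(th,tcp0=P(.027,.095),back=0):
    R=Ro.from_rotvec(th*W); p=H+R.apply(tcp0-H); return p-back*R.apply([0,0,-1]),quat(HD,th,W)
E
python3 - <<'E'
from h import *
for th in(0,.35,.7): print(solve_ik(*clip_pose(th)))
set_gripper(.45,20); print("t",get_clock())
goto(*clip_pose(0,back=.06)); movel(clip_pose(0)[0],vel=.1)
f0=get_wrist_force(); set_gripper(0,20); print(get_finger_gap(),get_grasp_force(),get_wrist_force()-f0)
for th in(.12,.26,.4,.55,.7):
    movel(*clip_pose(th),vel=.06); print(th,(get_wrist_force()-f0).round(1))
print(get_finger_gap()); set_gripper(.4); movel(clip_pose(.7,back=.06)[0],vel=.15)
goto([.45,-.1,.30],quat(0)); print(get_clock()); snap("top","t2");snap("scene","s2")
t=cv2.imread("pics/t2.png")[165:245,232:352];s=cv2.imread("pics/s2.png")[125:225,285:405]
cv2.imwrite("pics/c2.png",np.hstack([cv2.resize(t,(400,267)),cv2.resize(s,(400,333))[:267]]))
E
```

```text
[ 2.05342641e-02  5.54621439e-01  1.87249639e+00 -4.44089210e-16
  7.14474820e-01  2.40534264e-01]
[ 0.07787739  0.45396924  2.09906536 -0.38428693  0.27177325  0.65224471]
None
t 2.75
0.07947615542875894 21.74599528312683 [ 3.58283593 -1.46026948  2.5320705 ]
0.12 [ 4.1 -1.7  3.8]
0.26 [ 3.2 -1.6  3.2]
0.4 [ 4.6 -1.8  5.5]Traceback (most recent call last):
  File "<stdin>", line 7, in <module>
rig.MotionError: the arm cannot follow that straight line within its joint ranges
```

The clip is now held at about 0.4 rad, and the wrist can't tilt any further. I'll lift the rest of the way with the tilt held fixed, then release.

Run:
```python
from h import *
def pose(th,ti):
    b=H+Ro.from_rotvec(th*W).apply(P(.027,.084)-H); tz=Ro.from_rotvec(ti*W).apply([0,0,-1]); return b-.011*tz,quat(HD,ti,W),tz
f0=get_wrist_force()
for th in(.5,.6):
    p,q,tz=pose(th,.4); print(movel(p,q,vel=.06,guard=20),(get_wrist_force()-f0).round(1))
print(get_finger_gap()); set_gripper(.4); movel(get_eef_pos()-.06*tz,vel=.15)
goto([.45,-.1,.30],quat(0)); print(get_clock()); snap("top","t2");snap("scene","s2")
t=cv2.imread("pics/t2.png")[165:245,232:352];s=cv2.imread("pics/s2.png")[125:225,285:405]
cv2.imwrite("pics/c2.png",np.hstack([cv2.resize(t,(400,267)),cv2.resize(s,(400,333))[:267]]))
```

```text
False [1.3 0.5 0.3]
False [0.1 0.8 0.7]
0.08023451228558191
7.975
```

View pics/c2.png

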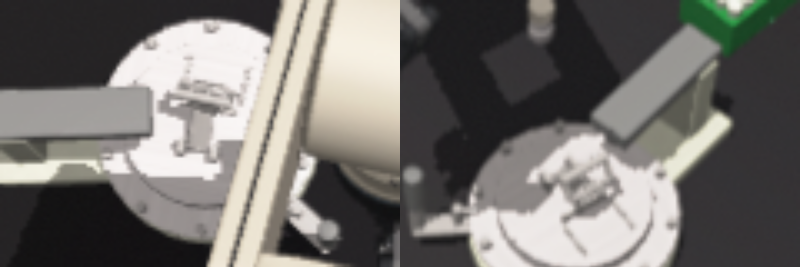

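The clip is up: in the scene crop its bar stands raised at about (592,190) and the rails are exposed. Next I pick up the chamber by its far end and slide it in.

Run:
```python
from h import *
hc=.135; C=np.array([.4506,-.340,0]); g=C+.024*np.array([np.cos(hc),np.sin(hc),0]); q=quat(hc-np.pi/2)
set_gripper(.68,25); goto(g+[0,0,.11],q); f0=get_wrist_force()
print("touch",movel(g+[0,0,.0465],vel=.1,guard=6)); set_gripper(0,25); print("gap mm",get_finger_gap()*85,get_grasp_force())
movel(g+[0,0,.15],vel=.2); print("gap",get_finger_gap()*85,get_clock())
qs=quat(HD-np.pi/2); r=.0515+.024
goto(P(r+.055,.15),qs); movel(P(r+.055,.0720),vel=.15); print("above",get_clock())
c,im=snap("wrist","w3"); np.savez("w3.npz",**c); snap("scene","s3")
cv2.imwrite("pics/c3.png",np.hstack([cv2.resize(im[:,:,::-1],(400,250)),cv2.resize(cv2.imread("pics/s3.png")[110:235,270:470],(400,250))]))
```

```text
touch False
gap mm 34.06095376185449 24.911406934261322
gap 33.84941486976105 11.375
above 13.4667
```

View pics/c3.png

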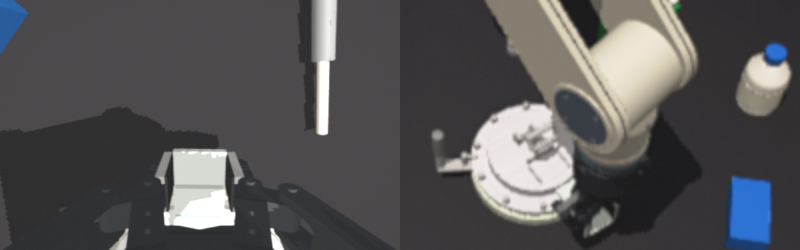

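The wrist picture shows the chamber held squarely between the fingers at about (200,180), and the slot is ahead of it. Inserting now.

Run:
```python
from h import *
r=.0515+.024
def X(): d=get_eef_pos()-P(r,0); return np.round([d@u*1000,d@[-u[1],u[0],0]*1000,get_eef_pos()[2]*1000],1)
f0=get_wrist_force(); fs=lambda:(get_wrist_force()-f0).round(1)
a=movel(P(r+.004,.0720),vel=.08,guard=8); print(a,X(),fs())
if not a:
    a=movel(P(r-.006,.0720),vel=.02,guard=8); print(a,X(),fs(),get_finger_gap()*85)
print(get_clock())
```

```text
False [ 4.6  0.1 72.3] [-1.2 -1.3 -0.6]
True [ 2.1  0.2 72.3] [ 0.9 -0.1  0. ] 33.986887692463185
14.675
```

Run:
```python
from h import *
r=.0515+.024
def X(): d=get_eef_pos()-P(r,0); return np.round([d@u*1000,d@[-u[1],u[0],0]*1000,get_eef_pos()[2]*1000],1)
f0=get_wrist_force(); fs=lambda:(get_wrist_force()-f0).round(1)
a=movel(P(r-.006,.0720),vel=.015,guard=8); print(a,X(),fs())
sleep(.3); print(X(),fs(),get_finger_gap()*85)
# lower until resting on the plate, then release
a=movel(get_eef_pos()-[0,0,.003],vel=.01,guard=4); print(a,X(),fs())
set_gripper(.62); print(X(),fs())
movel(get_eef_pos()+[0,0,.06],vel=.15); c,im=snap("wrist","w4"); np.savez("w4.npz",**c); print(get_clock())
p=P(r,.15)
cv2.imwrite("pics/c4.png",im[:,:,::-1])
for x,y in((37.5,17.5),(37.5,-17.5),(-37.5,17.5),(0,0)):
    q=c["K"]@(c["R"]@P(.0515+x/1000,.059,y/1000)+c["t"]);print(x,y,(q[:2]/q[2]).round(1))
```

```text
True [ 2.   0.3 72.4] [ 1.4 -0.2  0.5]
[ 2.   0.3 72.3] [ 0.2 -0.5  0.2] 33.68297124563569
True [ 2.1  0.3 71.2] [-2.5 -0.4  5.1]
[ 1.9  0.3 70.6] [-1.6 -0.8  0. ]
16.4417
37.5 17.5 [289.3 204.4]
37.5 -17.5 [351.  204.4]
-37.5 17.5 [292.  319.9]
0 0 [320.1 264.9]
```

View pics/c4.png

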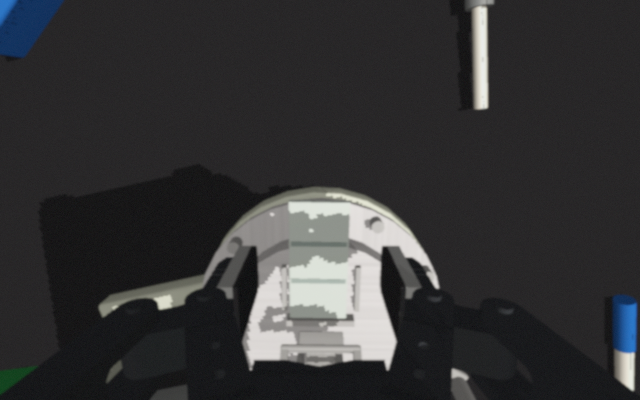

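The wrist view shows the chamber's outer end at row 203, columns 288–350, and its inner end at about row 320. The prediction for home is 204/320, and the hard stop came at the same place twice, so it is home. Now to lower the clip.

Run:
```python
from h import *
def pose(th,ti):
    b=H+Ro.from_rotvec(th*W).apply(P(.027,.084)-H); tz=Ro.from_rotvec(ti*W).apply([0,0,-1]); return b-.011*tz,quat(HD,ti,W),tz
f0=get_wrist_force(); fs=lambda:(get_wrist_force()-f0).round(1)
movel(P(.06,.2),vel=.2); set_gripper(.45,20)
p,q,tz=pose(.6,.4); goto(p-.06*tz,q); print("app",movel(p,vel=.12,guard=8)); set_gripper(0,20); print("gap",get_finger_gap(),get_grasp_force())
for th,ti in((.5,.4),(.4,.4),(.26,.26),(.12,.12),(.05,.05)):
    p,q,tz=pose(th,ti); print(th,movel(p,q,vel=.06,guard=20),fs())
set_gripper(.4); movel(get_eef_pos()+[0,0,.05],quat(HD),vel=.15); set_gripper(0)
movel(P(.027,.120),vel=.15); print("push",movel(P(.027,.104),vel=.03,guard=7),get_eef_pos(),fs())
movel(get_eef_pos()+[0,0,.05],vel=.15); print(get_clock())
goto([.40,-.15,.30],quat(0)); snap("top","t5"); snap("scene","s5")
t=cv2.imread("pics/t5.png")[165:245,232:352];s=cv2.imread("pics/s5.png")[135:235,285:405]
cv2.imwrite("pics/c5.png",np.hstack([cv2.resize(t,(400,267)),cv2.resize(s,(400,333))[:267]]))
```

```text
app False
gap 0.07794269409834026 21.681489050388336
0.5 False [ 4.3 -3.5  4.5]
0.4 False [ 5.3 -3.7  4.8]
0.26 False [ 6.  -4.7  4.5]
0.12 False [ 7.  -3.4  3.4]
0.05 False [ 6.7 -4.3  2.1]
push True [0.55616216 0.0233082  0.11125429] [-2.2  0.4  8.7]
23.4833
```

View pics/c5.png

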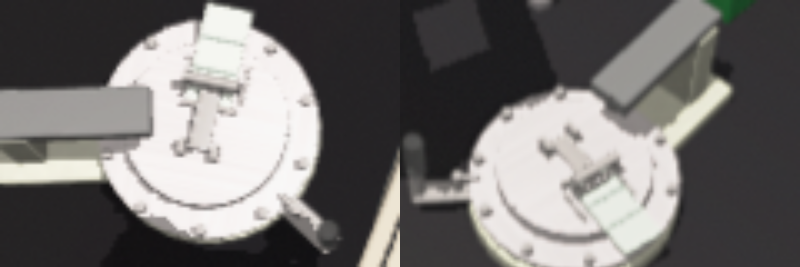

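The clip is down on the chamber: in both crops the bar is back over the chamber, which juts out beyond the rim. The press stopped at a bar top of 89 mm, as expected. From the fits the turntable is at about -1.82, so three strokes should bring it to -1.256, -0.628 and 0. I'll check each one numerically by matching polar images.

```bash
cat >> h.py <<'E'
L0=-2.328
def lev(a,z=.083): f=L0+a; return np.array([A[0]+.125*np.cos(f),A[1]+.125*np.sin(f),z]),quat(f+np.pi/2)
def stroke():
    f0=get_wrist_force(); 
    for a in(.25,.5,.75): movel(*lev(a),vel=.09)
    g=movel(*lev(1.02),vel=.05,guard=14); d=get_eef_pos()[:2]-A
    print("stop",g,"tcp angle",np.arctan2(*d[::-1])-L0,(get_wrist_force()-f0).round(1),get_finger_gap())
    sleep(.15)
    for a in(.6,.3,0): movel(*lev(a),vel=.12)
    print("back",(get_wrist_force()-f0).round(1),get_clock())
def polar(im,c):
    r=np.arange(.012,.09,.0005); f=np.arange(0,2*np.pi,.005); rr,ff=np.meshgrid(r,f)
    X=np.stack([A[0]+rr*np.cos(ff),A[1]+rr*np.sin(ff),np.full_like(rr,.06)],-1)@c["R"].T+c["t"]; p=X@c["K"].T
    m=(p[...,:2]/p[...,2:]).astype(np.float32); return cv2.remap(cv2.GaussianBlur(cv2.cvtColor(im,cv2.COLOR_BGR2GRAY),(3,3),0),m[...,0],m[...,1],cv2.INTER_LINEAR).astype(np.float32)
def turned(im,ref="pics/t5.png"):
    c=calibration("top"); a=polar(cv2.imread(ref),c); b=polar(im,c)
    k=[f-.02 for f in[0]]; i0=int((HD-.45)/.005)%len(a); n=180; t=np.roll(a,-i0,0)[:n]   # patch around slot +-0.45 rad
    s=[(cv2.matchTemplate(np.roll(b,-i0-j,0)[:n],t,cv2.TM_CCOEFF_NORMED)[0,0],j*.005) for j in range(-40,420)]
    return sorted(s)[::-1][:3]
E
python3 - <<'E'
from h import *
set_gripper(.5,20)
goto(*lev(0,.15)); print(movel(lev(0)[0],vel=.12,guard=6)); set_gripper(.31)
stroke()
movel(lev(0,.15)[0],vel=.2); goto([.40,-.15,.30],quat(0)); snap("top","t6"); print(turned(cv2.imread("pics/t6.png")),get_clock())
E
```

```text
False
stop True tcp angle 0.901377278778732 [-2.4 -0.9  0.9] 0.30838868644097983
back [ 1.5 -0.6 -0.5] 30.6333
[(np.float32(0.9541084), 0.55), (np.float32(0.9538064), 0.555), (np.float32(0.9530377), 0.545)] 32.0917
```

The first stroke turned the table by 0.55 rad, to about -1.256 as predicted. Second and third strokes now.

Run:
```python
from h import *
set_gripper(.5)
goto(*lev(0,.15)); print(movel(lev(0)[0],vel=.12,guard=6)); set_gripper(.31)
stroke(); stroke()
set_gripper(.45); movel(lev(0,.15)[0],vel=.2); goto([.40,-.15,.30],quat(0)); snap("top","t7"); im=cv2.imread("pics/t7.png"); print(turned(im),get_clock())
c=calibration("top"); a,b=[polar(cv2.imread(f"pics/{n}.png"),c) for n in("t5","t7")]
# lever check: difference near the handle between the start picture and now
d=cv2.absdiff(cv2.imread("pics/t5.png"),im)[225:245,320:340]; print("lever diff",d.mean())
d=cv2.absdiff(cv2.imread("pics/top0.png"),im).max(2); print("bystander diffs",[(n,int((d[y-15:y+15,x-15:x+15]>40).sum())) for n,x,y in(("vial",241,266),("marker",387,250),("dish",435,161),("pipette",348,120),("box",244,110),("reagent",177,146))])
```

```text
False
stop True tcp angle 0.9011584031352964 [-2.4 -1.   2. ] 0.3122812770356692
back [1.2 0.4 0.4] 37.9083
stop True tcp angle 0.9013449928763912 [-3.7 -1.5  2.3] 0.31269421419555404
back [-0.6 -0.8  0.2] 41.475
[(np.float32(0.48880607), -0.2), (np.float32(0.488291), -0.195), (np.float32(0.4877847), -0.19)] 43.2083
lever diff 4.0775
bystander diffs [('vial', 0), ('marker', 650), ('dish', 0), ('pipette', 0), ('box', 0), ('reagent', 0)]
```

Run:
```python
from h import *
im=cv2.imread("pics/t7.png"); t5=cv2.imread("pics/t5.png"); c=calibration("top")
a,b,t6=[polar(x,c) for x in(t5,im,cv2.imread("pics/t6.png"))]
def best(a,b,mid,half,r0,r1,lo,hi):
    n=int(2*half/.005); i0=int((mid-half)/.005)%len(a); k=slice(int((r0-.012)/.0005),int((r1-.012)/.0005)); t=np.roll(a,-i0,0)[:n,k].copy()
    return max((cv2.matchTemplate(np.roll(b,-i0-j,0)[:n,k].copy(),t,cv2.TM_CCOEFF_NORMED)[0,0],j*.005) for j in range(lo,hi))
print("hinge t5->t6",best(a,t6,HD+np.pi,.7,.012,.035,-40,420))
print("hinge t5->t7",best(a,b,HD+np.pi,.7,.012,.035,-40,420))
print("pins t6->t7 (0..pi free side)",best(t6,b,-.9,.9,.07,.084,-60,60))
y,x=slice(215,285),slice(370,405)
print("marker diff t5-t7",(cv2.absdiff(t5,im)[y,x].max(2)>40).sum(), "t5-top0",(cv2.absdiff(t5,cv2.imread("pics/top0.png"))[y,x].max(2)>40).sum())
s,_=None,None; c2,sc=snap("scene","s7"); d=cv2.absdiff(cv2.imread("pics/scene0.png"),sc[:,:,::-1].copy()).max(2)
print("scene marker",(d[205:240,222:265]>40).sum(),"scene lever",(d[170:200,282:300]>40).sum())
```

```text
hinge t5->t6 (np.float32(0.8401449), 0.555)
hinge t5->t7 (np.float32(0.6849696), 1.84)
pins t6->t7 (0..pi free side) (np.float32(0.9977131), 0.0)
marker diff t5-t7 69 t5-top0 1532
scene marker 0 scene lever 49
```

The table has turned about 1.81–1.84 rad in all and the pins sit at exactly whole teeth, so it stands at 0. The lever is back at rest and the bystanders are unmoved. Handing in.

```bash
python3 -c "
from rig import *
print(close_job())"
```

```text
the job is handed in; nothing more can be done
None
```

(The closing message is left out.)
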